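Crumb tray back under the bagel toaster

ROBOT

A 7-joint arm with a two-finger parallel gripper is mounted at the origin on the work surface. World frame = base frame: x ahead of the robot, y to its left, z up, the work surface at z = 0. Lengths are in m, angles in rad, forces in N, time in s.
With the tool pointing down it reaches from about 0.4 to 0.85 m from the base axis. Payload 4.4 kg.
Tool frame: the origin (TCP) lies at the very end of the fingers, on their centre line; the grasp point (between the pads) lies env.grasp_offset behind it (env.grasp_offset is the distance from the TCP to the grasp point, in m); z points along the fingers, y is the direction in which the jaws open and shut (so a half turn about z gives the same grasp; the last joint's range is limited). The gripper opens to 94 mm and grips with 3 to 60 N. Pads are 16 mm wide; open, the fingers measure 119 mm over their backs; the gripper's body (75 mm by 177 mm) begins 78 mm behind the grasp point.
Start: joints at [1.184, 0.628, 0.038, 1.517, -0.027, 0.996, -0.02], TCP at [0.205, -0.617, 0.205] pointing down, gripper open.
Joint ranges: [-3.06, 3.06], [-0.37, 2.12], [-1.25, 1.32], [0.18, 2.47], [-1.1, 4.24], [0.23, 1.98], [-2.94, 2.94]. Speed limits (rad/s): [2.57, 2.57, 3.14, 3.14, 3.14, 3.14, 3.14].

INTERFACE

Orientations are given as a unit quaternion [x, y, z, w].
In Python, from plant import readout, vision, env gives the robot as it stands.
- The arm moves only by the shell command python3 -m jog 'ROWS' [FORCE]. ROWS is JSON, a list of rows, each a list of 3 entries, a list of its own where there are three numbers: the finger opening in m, from 0 to 0.094, then the shift along the world's x, y, z in m, then the turn, a rotation vector about the world's x, y, z in rad. In form: [[grip, [tx, ty, tz], [rx, ry, rz]], ...]. A call has 1 to 10 rows; each row shifts and turns the commanded pose from where the row before left it; what a row does not reach is not made up. A row lasts 1/12 s, in which the tool goes at most 41.7 mm and 7.16 degrees, less where a joint would pass 70% of its speed; a pose out of reach is approached as far as the arm can. A call is refused whole if a number of a shift passes 0.0417 or a number of a turn 0.125, either way. A call with a gripper value outside its range is refused whole. The fingers move at their own pace and stop on an object; FORCE is the grip in N (left out, the last holds). Time passes only in rows, so rows that do not move let the fingers close. It gives the time, the measured TCP pose, the force and the opening at its end, in the units of the state.
- readout.state(): the state, without advancing time (a new reading comes with each control period).
- vision.camera(name): name is "scene" or "top" or "wrist"; returns the picture (384x512x3 uint8, red, green, blue); there is no depth.
- vision.get_calibration(name): a dict with "mtx" (3x3 intrinsics, pixels), "k1" (the pictures are not rectified: a ray, as slopes to the right and down, at radius r is drawn at 1 + k1 r^2 times it, then the intrinsics apply), "pose" (4x4, takes a point from camera to world coordinates); the wrist camera has in their place "hand_eye" (4x4, takes a point from camera to tool coordinates, whose origin is the TCP and whose axes are the flange's). Camera axes: x right, y down, z forward; pixel columns grow to the right and rows downward; lengths in m; the calibration is good to about 2 mm. A picture is of the moment at which its call begins: read the wrist's pose just before it. get_calibration takes no time and is no camera call.
- env.close_job(): hands the job in, once; it reports no verdict.
The state is a dict: "time_s": time; "q": joint angles; "qd": joint speeds; "tau": joint torques, N m; "position": TCP position; "orientation": TCP orientation; "wrist_force": force on the tool from outside, world axes, zero at the start; "ft_torque": the same for the moment, N m; "gripper_width": finger opening in m.
Only numpy, scipy, OpenCV 4.12 (cv2) and the standard library are available. Lean on these libraries where they do the work, as an engineer would, in place of code of your own. Each camera call takes 0.05 s, during which the arm holds its last target. There are 200 camera calls.

TASK

Put the crumb tray back into the bay under the bagel toaster: slide it fully home along the counter, flush against the toaster's front, feeling for the guide walls inside and easing it across whenever it binds instead of forcing it. Then swing the toaster's catch fully across the front of the tray, leave tray and catch alone, and do not disturb the other things on the counter.

Things in the scene. Friction and masses are not known exactly. Their poses are not given: they have to be found in the camera images.
- toaster: Steel conveyor bagel toaster, fixed. Origin: on the counter, middle of the foot of the front face; x points into the machine (the way the tray goes in), z up. Its low front part (landing deck, x 0 to 140 mm) is 300 wide (y), 56 high, side rims 74; behind it the oven, 340 wide and high, to x = 440. Tray and toaster must never press on each other with more than 25 N.
- bay_mouth (a point): Middle of the bay's mouth, 15 mm above the counter in the toaster's front face, axes as the toaster's. The bay is the opening under the deck, 30 high, 220 wide; its floor is the counter. The mouth's middle is not the middle of the guides inside.
- bay_guides (a point): Point on the toaster's mid-line 40 mm behind the front face, 15 mm up. From here to x = 160 mm two fixed hidden walls parallel to x, 153 mm apart, guide the tray; flared lead-ins before them (x 26 to 40) open to 187 mm at about 50 deg. Their true middle is 0 to 14 mm to either side (y) of this point, found only by feel: a corner moved sideways meets a flare, equally far to each side.
- tray_grip (a point): Centre of the upright black handle block of the loose dark steel crumb tray: 14 (x) x 30 (y) x 48 mm high, from 9 to 57 mm above the tray's underside, this point at 33. x points from handle to the tray's leading edge (195 mm away), z up. Tray fully home: this point is at x = -55 mm from the toaster's front face, y = true middle of the guides.
- tray: The same tray, 0.15 to 0.3 kg; origin on its underside, middle of the pan, 125 mm along +x from the handle block's centre. Open pan 140 long (x), 150 wide, 20 high. At its rear edge (x = -70 to -74 mm) an upright plate 176 wide, 45 high, whose back meets the toaster's front face when home; from it a tongue 30 wide, top at 9 mm, carries the block.
- catch (a joint): Angle of the toaster's catch, a flat arm on an upright pin at x = -16, y = -125 mm in the toaster's frame. 0: it points straight out (-x), clear of the tray; it grows as it swings in towards +y, to 1.57 across the front of a tray that is home (5 mm clear of its plate); stop at 1.6. Stiff hinge (1 N at the peg), stays where left.
- catch_peg (a point): Middle of the upright black peg, 14 mm thick, at the end of the catch's arm, 60 mm from the pin; peg top 79 mm, arm top 37 mm above the counter, this point 58. Push it sideways with closed fingers, or grip it.
- sauce_bottle: Bystander, to be left alone: white squeeze bottle, 54 mm across, 120 tall
- pickle_tub: Bystander, to be left alone: clear open tub 110 x 100 x 65 mm
- bag_stack: Bystander, to be left alone: flat stack of brown paper bags 200 x 140 x 30 mm
- pepper_pot: Bystander, to be left alone: small glass jar with steel cap, 44 mm across, 85 tall
- cup: Bystander, to be left alone: white cup 76 mm across, 85 tall
- spatula: Bystander, to be left alone: spatula lying flat

How it is judged:
By the outcome, as a careful person would: the job done as asked, in the order asked, and still so for the second after the job is handed in, with the robot touching nothing.
It also fails if it takes over 72 s, if anything falls off the work surface, if the arm or the gripper's body presses on something with over 40 N, if the wrist force passes 120 N, or if a joint passes its speed limit or range.

## Working session

There is one attempt and no reset: what is moved stays moved. The work goes in short steps, Python scripts to look and compute and a shell command to move; the robot and the scene stay as the last step left them, time stands still between calls to the robot, and variables do not carry over. Pictures are saved under pics/ and viewed, about 8 in all and at most 12, crops included, and the job is handed in when it is done.

```bash
ls; mkdir -p pics; cat > h.py <<'E'
import numpy as np, cv2
from plant import readout, vision, env
from scipy.spatial.transform import Rotation as R
def grab(name,fn):
    s=readout.state(); im=vision.camera(name); cv2.imwrite('pics/'+fn,im[:,:,::-1]); return s,im
def campose(name,s=None):
    c=vision.get_calibration(name)
    if 'pose' in c: return c,np.array(c['pose'])
    T=np.eye(4);T[:3,:3]=R.from_quat(s['orientation']).as_matrix();T[:3,3]=s['position']
    return c,T@np.array(c['hand_eye'])
def ray(name,uv,s=None):
    c,P=campose(name,s)
    p=cv2.undistortPoints(np.array([[uv]],float),np.array(c['mtx']),np.array([c['k1'],0,0,0.]))[0,0]
    d=P[:3,:3]@np.r_[p,1]; return P[:3,3],d
def onz(name,uv,z,s=None):
    o,d=ray(name,uv,s); return o+d*(z-o[2])/d[2]
def tri(rs):
    A=np.zeros((3,3));b=np.zeros(3)
    for o,d in rs:
        d=d/np.linalg.norm(d);M=np.eye(3)-np.outer(d,d);A+=M;b+=M@o
    return np.linalg.solve(A,b)
def proj(name,X,s=None):
    c,P=campose(name,s); Q=np.linalg.inv(P); rv=cv2.Rodrigues(Q[:3,:3])[0]
    return cv2.projectPoints(np.array([X],float),rv,Q[:3,3],np.array(c['mtx']),np.array([c['k1'],0,0,0.]))[0][0,0]
E
python3 - <<'E'
from h import *
s,_=grab('scene','s1.png'); t,_=grab('top','t1.png')
import pprint; print(s); print(env.grasp_offset)
for n in('scene','top'): print(np.round(vision.get_calibration(n)['pose'],3).tolist(), vision.get_calibration(n)['mtx'],vision.get_calibration(n)['k1'])
print(np.round(vision.get_calibration('wrist')['hand_eye'],3))
a=cv2.imread('pics/s1.png');b=cv2.imread('pics/t1.png')
cv2.imwrite('pics/s1b.png',cv2.resize(a,(800,600)));cv2.imwrite('pics/t1b.png',cv2.resize(b,(800,600)))
E
```

```text
pics
{'time_s': 0.0, 'q': array([ 1.18419248,  0.62929596,  0.03843839,  1.51834329, -0.02696788,
        0.99629068, -0.02000375]), 'qd': array([ 1.76223778e-03, -1.92154031e-03,  7.79679704e-04, -6.75960833e-04,
       -1.51888558e-05,  9.48196138e-04,  1.44735295e-03]), 'tau': array([ 1.14919363e-03, -5.49734223e+01,  1.14394683e+00, -1.86638349e+01,
       -5.21971949e-02,  2.33644451e-02,  1.54418340e-04]), 'position': array([ 0.20477941, -0.61621441,  0.20459448]), 'orientation': array([ 9.87161390e-01,  1.59723394e-01, -1.67806200e-04, -8.94096366e-04]), 'wrist_force': array([ 0.34003549, -0.78116073, -0.55682008]), 'ft_torque': array([ 0.02410411, -0.0003038 , -0.04558308]), 'gripper_width': 0.09411702851415533}
0.0188
[[0.795, 0.496, -0.35, 0.936], [0.607, -0.634, 0.479, -0.828], [0.016, -0.594, -0.805, 1.064], [0.0, 0.0, 0.0, 1.0]] [[468.71197166   0.         253.20548593]
 [  0.         468.71197166 192.38923717]
 [  0.           0.           1.        ]] -0.05879715920367485
[[0.021, -0.997, 0.078, 0.458], [-0.999, -0.019, 0.026, -0.242], [-0.024, -0.079, -0.997, 0.853], [0.0, 0.0, 0.0, 1.0]] [[371.15179251   0.         254.43402942]
 [  0.         371.15179251 182.97052186]
 [  0.           0.           1.        ]] -0.04102457774725542
[[ 0.001 -0.971 -0.24   0.07 ]
 [ 1.     0.001  0.    -0.   ]
 [ 0.    -0.24   0.971 -0.179]
 [ 0.     0.     0.     1.   ]]
```

View pics/s1b.png

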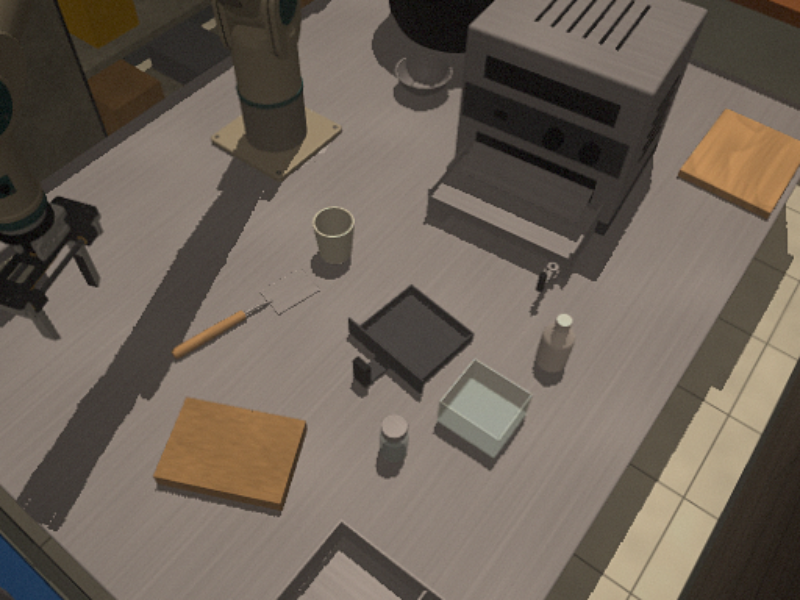

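View pics/t1b.png

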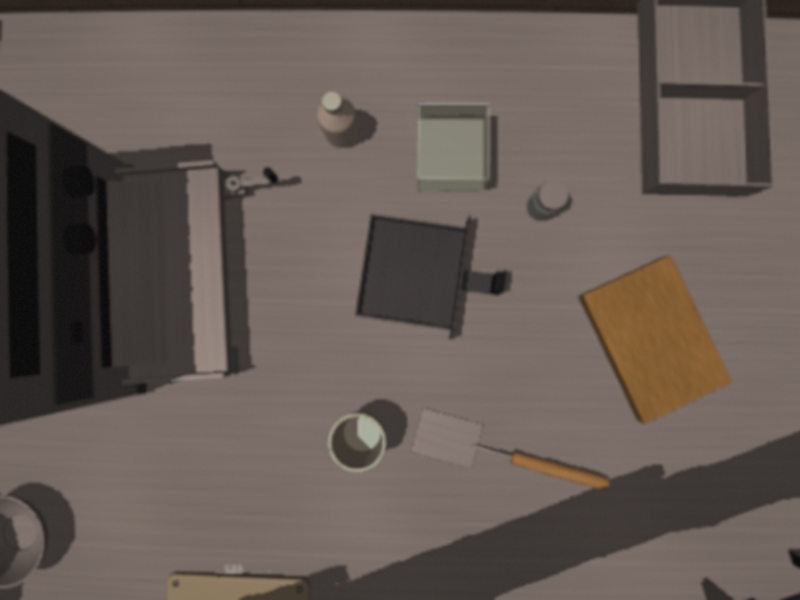

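The scene view shows the tray mid-counter at about (410,335), its handle at (362,370), and the catch peg at (543,282). In the top view the handle is at (503,283), the peg at (270,175), and the toaster front near column 228. Next I'll enlarge these areas to get exact pixels.

```bash
python3 - <<'E'
import cv2,numpy as np
a=cv2.imread('pics/s1.png');b=cv2.imread('pics/t1.png')
def g(im): return np.clip((im/255.)**0.6*255,0,255).astype(np.uint8)
A=cv2.resize(g(a[95:265,220:380]),None,fx=2.5,fy=2.5,interpolation=cv2.INTER_CUBIC) # 400x425
B=cv2.resize(g(b[95:255,110:340]),None,fx=1.73,fy=2.5,interpolation=cv2.INTER_CUBIC)
out=np.zeros((425,800,3),np.uint8);out[:,:400]=A;out[:400,400:798]=B[:400,:398]
for i in range(0,160,20):
  cv2.putText(out,str(220+i),(int(i*2.5),8),0,.3,(0,255,255),1);cv2.line(out,(int(i*2.5),10),(int(i*2.5),14),(0,255,255),1)
for i in range(0,170,20): cv2.putText(out,str(95+i),(0,int(i*2.5)+4),0,.3,(0,255,255),1);cv2.putText(out,str(95+i),(400,int(i*2.5)+4),0,.3,(0,255,0),1)
for i in range(0,230,20): cv2.putText(out,str(110+i),(400+int(i*1.73),420),0,.3,(0,255,0),1)
cv2.imwrite('pics/c1.png',out)
E
```

```text
(no output)
```

View pics/c1.png

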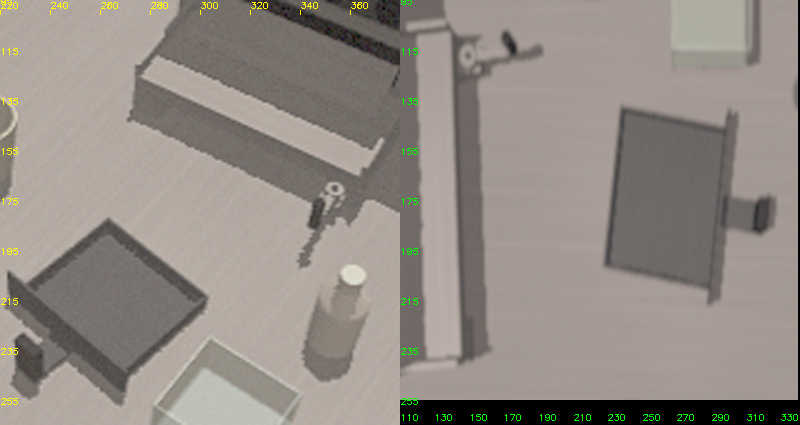

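The crop gives clear positions for the front lip edge, peg, handle and tray corners in both views, so I'll compute with these pixels.

```bash
python3 - <<'E'
from h import *
np.set_printoptions(precision=4,suppress=True)
for n,s,t in [('peg',(347.2,175),(171.8,110.5)),('handle top',(231.2,231),(321.6,180.6)),('faceL',(274.8,125),(147,239)),('faceR',(366,165),(141.8,108))]:
    print(n,tri([ray('scene',s),ray('top',t)]))
print('face top z.056',onz('top',(141.8,109),.056),onz('top',(147,238),.056),onz('scene',(274.8,125),.056),onz('scene',(366,165),.056))
print('rims', onz('top',(136.6,103.8),.074))
c=[onz('top',p,.02) for p in((238.3,138.2),(229,201.4))]+[onz('top',p,.045) for p in((301.3,139),(290.9,216.2))]
print(np.array(c)); 
for i in(0,2): d=c[i]-c[i+1];print(np.linalg.norm(d),np.degrees(np.arctan2(d[1],d[0])))
c=[onz('scene',p,.02) for p in((263.5,182.5),(303,214.5))]+[onz('scene',p,.045) for p in((223,203.5),(270.5,244))]
print(np.array(c)); 
for i in(0,2): d=c[i+1]-c[i];print(np.linalg.norm(d),np.degrees(np.arctan2(d[1],d[0])))
E
```

```text
peg [ 0.6719 -0.0401  0.0801]
handle top [ 0.5292 -0.3626  0.0645]
faceL [0.3964 0.0085 0.0586]
faceR [0.6867 0.0371 0.0577]
face top z.056 [0.6803 0.0327 0.056 ] [0.3971 0.0082 0.056 ] [0.3962 0.012  0.056 ] [0.6897 0.0446 0.056 ]
rims [0.6867 0.0386 0.074 ]
[[ 0.625  -0.1809  0.02  ]
 [ 0.4807 -0.1636  0.02  ]
 [ 0.6206 -0.3216  0.045 ]
 [ 0.4508 -0.3011  0.045 ]]
0.14530423984214574 -6.853779075461241
0.1710024935041192 -6.905495846780425
[[ 0.4837 -0.1606  0.02  ]
 [ 0.6318 -0.1822  0.02  ]
 [ 0.4518 -0.2993  0.045 ]
 [ 0.6242 -0.3217  0.045 ]]
0.14968230935880278 -8.29934984520477
0.17383059938513062 -7.407051385695901
```

```bash
python3 -m jog '[[0.094,[0.032,0.025,0],[0,0,-0.045]],[0.094,[0.032,0.025,0],[0,0,-0.045]],[0.094,[0.032,0.025,0],[0,0,-0.045]],[0.094,[0.032,0.025,0],[0,0,-0.045]],[0.06,[0.032,0.025,0],[0,0,-0.045]],[0.04,[0.032,0.025,0],[0,0,-0.045]],[0.04,[0.032,0.025,0],[0,0,-0.045]],[0.04,[0.032,0.025,0],[0,0,-0.045]],[0.04,[0.032,0.025,0],[0,0,-0.045]],[0.04,[0.032,0.025,0],[0,0,-0.045]]]'
python3 - <<'E'
from h import *
s,im=grab('wrist','w1.png'); print(s['position'],s['orientation'],s['time_s'])
for X in((.529,-.363,.057),): print(proj('wrist',X,s))
cv2.imwrite('pics/w1b.png',cv2.resize(np.clip((im[:,:,::-1]/255.)**.6*255,0,255).astype('uint8'),(800,600)))
E
```

```text
time_s: 0.93
position: [0.5261, -0.3651, 0.2051]
orientation: [0.998, -0.066, -0.0, -0.0]
wrist_force: [-0.2, 0.2, 0.2]
gripper_width: 0.0574
[ 0.52610094 -0.36512106  0.205118  ] [ 9.97842028e-01 -6.56591153e-02 -3.62210497e-04 -1.92657146e-04] 0.9333
[255.01763192 180.77451762]
```

View pics/w1b.png

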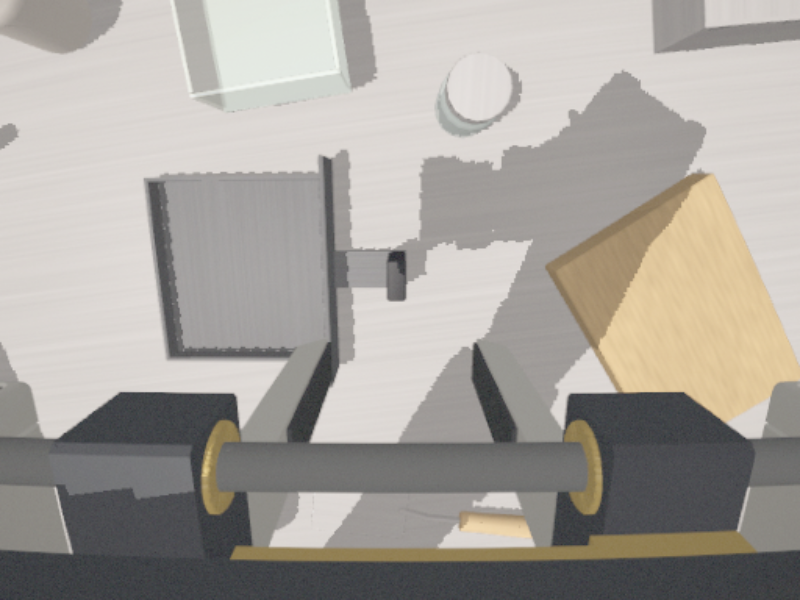

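The wrist view shows the handle block's top at about (397,281), within 1 px of the prediction. The plate edge runs from (322,157) to (335,383), and the fingers will straddle the block along the tray's long axis.

```bash
python3 - <<'E'
from h import *
np.set_printoptions(precision=4,suppress=True)
s=dict(position=[0.52610094,-0.36512106,0.205118],orientation=[9.97842028e-01,-6.56591153e-02,-3.62210497e-04,-1.92657146e-04])
k=.64
print('handle',onz('wrist',(397*k,281*k),.057,s), tri([ray('wrist',(397*k,281*k),s),ray('scene',(231.2,231)),ray('top',(321.6,180.6))]))
print('pot',onz('wrist',(480*k,88*k),.085,s))
for z,ps in((.045,((322,157),(335,383))),(.02,((148,181),(169,357))),(.02,((148,181),(322,177)))):
    a,b=[onz('wrist',(p[0]*k,p[1]*k),z,s) for p in ps];d=a-b;print(a,b,np.linalg.norm(d),np.degrees(np.arctan2(d[1],d[0])))
print(R.from_quat(s['orientation']).as_matrix()[:,1])
E
```

```text
handle [ 0.5302 -0.3621  0.057 ] [ 0.53   -0.3625  0.064 ]
pot [ 0.6467 -0.4281  0.085 ]
[ 0.6225 -0.3213  0.045 ] [ 0.4531 -0.3026  0.045 ] 0.17035308197264545 -6.293037215849918
[ 0.6259 -0.1808  0.02  ] [ 0.4832 -0.1618  0.02  ] 0.14390233203297637 -7.570755341326553
[ 0.6259 -0.1808  0.02  ] [ 0.61  -0.315  0.02 ] 0.13511625107596772 83.23684651561199
[-0.131  -0.9914 -0.0003]
```

```bash
python3 -m jog '[[0.04,[0.004,0.0025,-0.02],[0,0,0]],[0.04,[0,0,-0.03],[0,0,0]],[0.04,[0,0,-0.03],[0,0,0]],[0.04,[0,0,-0.03],[0,0,0]],[0.04,[0,0,-0.03],[0,0,0]],[0.04,[0,0,-0.025],[0,0,0]],[0.04,[0,0,-0.02],[0,0,0]],[0.04,[0,0,0],[0,0,0]]]'
python3 -m jog '[[0.0,[0,0,0],[0,0,0]],[0.0,[0,0,0],[0,0,0]],[0.0,[0,0,0],[0,0,0]],[0.0,[0,0,0],[0,0,0]]]' 30
```

```text
time_s: 1.65
position: [0.5256, -0.3621, 0.0158]
orientation: [0.998, -0.064, -0.004, -0.002]
wrist_force: [-0.7, -0.0, 0.0]
gripper_width: 0.0399
time_s: 1.98
position: [0.53, -0.3646, 0.0222]
orientation: [0.998, -0.065, 0.001, 0.0]
wrist_force: [0.1, 2.5, 1.2]
gripper_width: 0.0169
```

```bash
python3 - <<'E'
from h import *
np.set_printoptions(precision=4,suppress=True)
k=.64
for n,p,z in (('tub',(416,190),0),('tub',(416,180),.065),('tub',(490,190),.0),('tub',(490,180),.065),('tub',(417,103),.065),('bottle',(335,135),0),('cup',(386,440),.085),('cup',(340,465),.0),('spat',(425,408),0),('spat',(483,424),0),):
    print(n,onz('top',(p[0]*k,p[1]*k),z))
s=dict(position=[0.52610094,-0.36512106,0.205118],orientation=[9.97842028e-01,-6.56591153e-02,-3.62210497e-04,-1.92657146e-04])
for p,z in(((192,98),.065),((350,90),.065),((230,110),0)): print('tubw',onz('wrist',(p[0]*k,p[1]*k),z,s))
s=readout.state();print(s['gripper_width'])
E
```

```text
tub [ 0.6694 -0.2439  0.    ]
tub [ 0.6674 -0.2434  0.065 ]
tub [ 0.6713 -0.3543  0.    ]
tub [ 0.6691 -0.3456  0.065 ]
tub [ 0.7779 -0.2428  0.065 ]
bottle [ 0.7526 -0.1195  0.    ]
cup [ 0.3161 -0.2108  0.085 ]
cup [ 0.2627 -0.1414  0.    ]
spat [ 0.3478 -0.263   0.    ]
spat [ 0.3267 -0.3474  0.    ]
tubw [ 0.6694 -0.2464  0.065 ]
tubw [ 0.6596 -0.349   0.065 ]
tubw [ 0.6711 -0.2485  0.    ]
0.01686514644750215
```

```bash
python3 -m jog '[[0.0,[0.0016,0.008,0],[0,0,0.011]],[0.0,[0.0016,0.008,0],[0,0,0.011]],[0.0,[0.0016,0.008,0],[0,0,0.011]],[0.0,[0.0016,0.008,0],[0,0,0.011]],[0.0,[0.0016,0.008,0],[0,0,0.011]],[0.0,[0.0016,0.008,0],[0,0,0.011]],[0.0,[0.0016,0.008,0],[0,0,0.011]],[0.0,[0.0016,0.008,0],[0,0,0.011]],[0.0,[0.0016,0.008,0],[0,0,0.011]],[0.0,[0.0016,0.008,0],[0,0,0.011]]]'
python3 -m jog '[[0.0,[0.0016,0.008,0],[0,0,0.012]],[0.0,[0.0016,0.008,0],[0,0,0.012]],[0.0,[0.0016,0.008,0],[0,0,0.012]],[0.0,[0.0016,0.008,0],[0,0,0.012]],[0.0,[0.0016,0.008,0],[0,0,0.012]],[0.0,[0.0016,0.008,0],[0,0,0.012]],[0.0,[0.0016,0.008,0],[0,0,0.012]],[0.0,[0.0016,0.008,0],[0,0,0.012]],[0.0,[0.0016,0.0005,0],[0,0,0.012]],[0.0,[0,0,0],[0,0,0]]]'
python3 - <<'E'
from h import *
s,im=grab('wrist','w2.png'); print(repr(s['position']),repr(s['orientation']),s['time_s'],s['wrist_force'],s['gripper_width'])
g=lambda im:np.clip((im[:,:,::-1]/255.)**.6*255,0,255).astype('uint8')
t,im2=grab('top','t2.png')
w=cv2.resize(g(im),(512,384)); 
o=np.zeros((560,800,3),np.uint8); o[:384,:512]=w
o[:560,512:]=cv2.resize(g(im2)[85:255,110:198],(288,560),interpolation=cv2.INTER_CUBIC)
cv2.imwrite('pics/w2b.png',cv2.resize(g(im),(800,600)))
cv2.imwrite('pics/t2b.png',cv2.resize(g(im2)[85:255,100:327],(800,600),interpolation=cv2.INTER_CUBIC))
E
```

```text
time_s: 2.82
position: [0.5463, -0.2857, 0.0221]
orientation: [1.0, -0.009, 0.002, 0.002]
wrist_force: [0.2, -5.0, 7.0]
gripper_width: 0.0136
time_s: 3.65
position: [0.5603, -0.2193, 0.022]
orientation: [0.999, 0.045, 0.001, 0.0]
wrist_force: [-0.6, -1.6, 7.9]
gripper_width: 0.0136
array([ 0.56034981, -0.21928272,  0.02201309]) array([9.98971273e-01, 4.53359972e-02, 9.13059122e-04, 4.58189323e-04]) 3.65 [-0.62456441 -1.63753722  7.88650832] 0.013567805596688454
```

View pics/w2b.png

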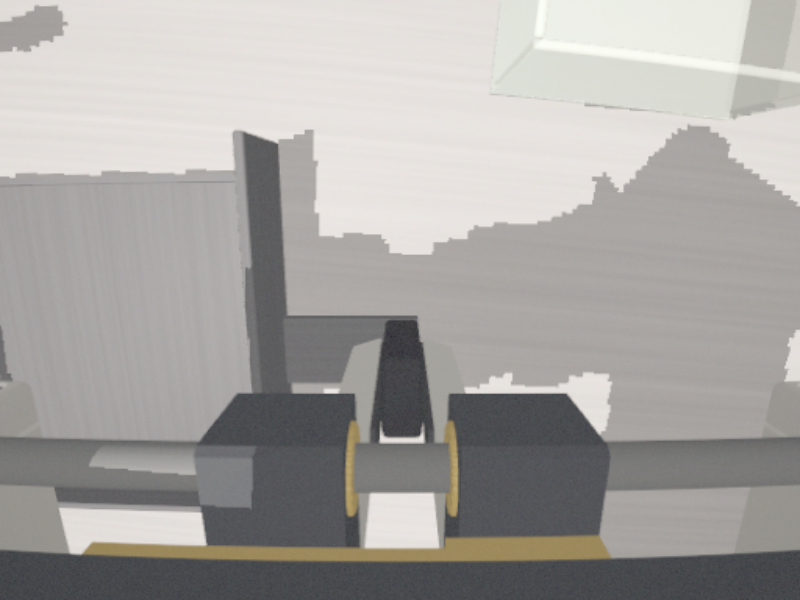

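View pics/t2b.png

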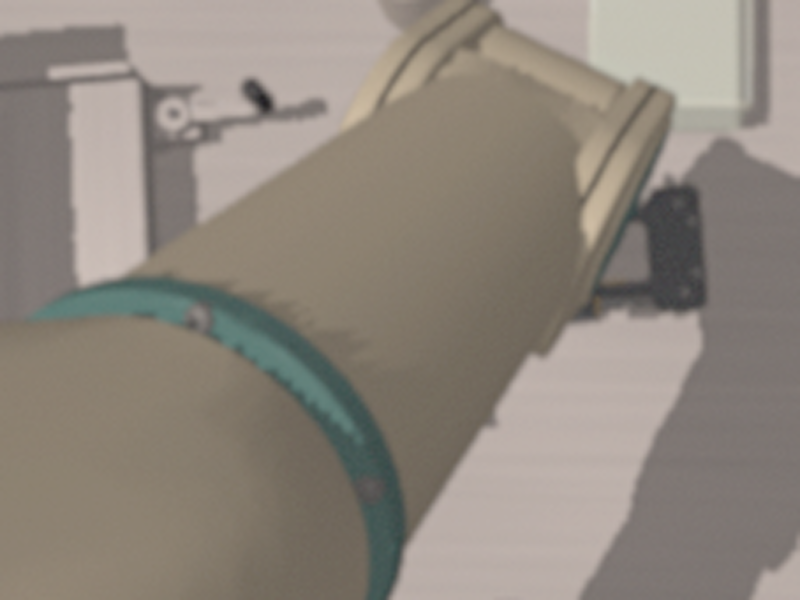

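The wrist view shows the tray gripped squarely, with the plate at about (260,140–390). The top view is blocked by the arm, so I'll fit the front edge line from the first pictures.

```bash
python3 - <<'E'
from h import *
np.set_printoptions(precision=4,suppress=True)
b=cv2.imread('pics/t1.png',0).astype(float); a=cv2.GaussianBlur(cv2.imread('pics/s1.png',0).astype(float),(0,0),.8)
b=cv2.GaussianBlur(b,(0,0),.8)
def fit(P,tag):
    P=np.array(P)
    for _ in range(4):
        c=np.polyfit(P[:,0],P[:,1],1);r=P[:,1]-np.polyval(c,P[:,0]);P=P[abs(r)<max(2.5*np.median(abs(r)),5e-4)]
    print(tag,'deg',np.degrees(np.arctan(c[0])),'y at .5405',np.polyval(c,.5405),len(P),'x range',P[:,0].min(),P[:,0].max(),r.std())
def sub(g,i): 
    d=(g[i-1]-g[i+1])/(2*(g[i-1]-2*g[i]+g[i+1])) if 0<i<len(g)-1 else 0
    return i+d
P=[];Q=[]
for v in range(114,234):
    g=np.gradient(b[v,135:158]); P.append(onz('top',(135+sub(g,int(g.argmin())),v),.056)[:2])
fit(P,'top')
P=[]
for u in range(285,360):
    v0=125+(u-274.8)*40/91.2; lo=int(v0-7); g=np.gradient(a[lo:lo+15,u]); P.append(onz('scene',(u,lo+sub(g,int(g.argmin()))),.056)[:2])
fit(P,'scene lip')
# foot line
P=[]
for u in range(278,335):
    v0=143.4+(u-272.4)*40/91.2; lo=int(v0-7); g=np.gradient(a[lo:lo+15,u]); P.append(onz('scene',(u,lo+sub(g,int(g.argmax()))),0)[:2])
fit(P,'scene foot')
E
python3 -m jog '[[0.0,[0,0,0.001],[0,0,0]],[0.0,[0,0,0],[0,0,0]]]'
```

```text
top deg 5.319428022228051 y at .5405 0.02601293701338156 120 x range 0.40769393941647525 0.6689399462708134 9.475829375375415e-05
scene lip deg 5.388374312083082 y at .5405 0.025489127588061985 75 x range 0.431325147338659 0.6708248355644222 0.00010286742117761546
scene foot deg 5.138510225429743 y at .5405 0.0069834083186141385 41 x range 0.4231999374347215 0.6131458441313395 0.0003633079916100838
time_s: 3.92
position: [0.5597, -0.2186, 0.022]
orientation: [0.999, 0.045, 0.0, -0.0]
wrist_force: [-1.0, 0.8, 5.6]
gripper_width: 0.0142
```

```bash
python3 -m jog '[[0.0,[-0.0004,0.0075,0.001],[0,0,0.003]],[0.0,[-0.0004,0.0075,0],[0,0,0]],[0.0,[-0.0004,0.0075,0],[0,0,0]],[0.0,[-0.0004,0.0075,0],[0,0,0]],[0.0,[-0.0004,0.0075,0],[0,0,0]],[0.0,[-0.0004,0.0075,0],[0,0,0]],[0.0,[-0.0004,0.0075,0],[0,0,0]],[0.0,[-0.0004,0.0075,0],[0,0,0]],[0.0,[-0.0004,0.0075,0],[0,0,0]],[0.0,[0,0,0],[0,0,0]]]'
python3 -m jog '[[0.0,[-0.0002,0.002,0],[0,0,0]],[0.0,[-0.0002,0.002,0],[0,0,0]],[0.0,[-0.0002,0.002,0],[0,0,0]],[0.0,[-0.0002,0.002,0],[0,0,0]],[0.0,[-0.0002,0.002,0],[0,0,0]],[0.0,[0,0,0],[0,0,0]],[0.0,[0,0,0],[0,0,0]]]'
cat > w.py <<'E'
from h import *
np.set_printoptions(precision=4,suppress=True)
s=readout.state();X=np.array([-.0932,.9957,0]);Y=np.array([-.9957,-.0932,0]);d=s['position']-[.540,.0257,0]
print('t',s['time_s'],'tx %.4f ty %.4f z %.4f lead %.4f'%(d@X,d@Y,d[2],d@X+.195),'F tx,ty,z',[round(float(s['wrist_force']@v),1) for v in(X,Y,[0,0,1])],'tau',s['ft_torque'],'yaw',round(2*float(np.degrees(np.arctan2(s['orientation'][1],s['orientation'][0]))),2),s['gripper_width'])
E
python3 w.py
```

```text
time_s: 4.75
position: [0.5555, -0.1494, 0.0222]
orientation: [0.999, 0.047, -0.0, -0.001]
wrist_force: [-0.6, -0.2, -2.1]
gripper_width: 0.0139
time_s: 5.33
position: [0.5548, -0.1423, 0.0225]
orientation: [0.999, 0.046, 0.0, -0.0]
wrist_force: [-0.3, -0.5, -2.0]
gripper_width: 0.014
t 5.3333 tx -0.1686 ty 0.0009 z 0.0225 lead 0.0264 F tx,ty,z [-0.5, 0.4, -2.0] tau [-0.1965 -0.008  -0.0227] yaw 5.27 0.014021166270218953
```

```bash
python3 -m jog '[[0.0,[-0.0002,0.002,-0.0005],[0,0,0]],[0.0,[-0.0002,0.002,0],[0,0,0]],[0.0,[0,0,0],[0,0,0]]]'; python3 w.py
python3 -m jog '[[0.0,[-0.0015,-0.0001,0],[0,0,0]],[0.0,[-0.0015,-0.0001,0],[0,0,0]],[0.0,[-0.0015,-0.0002,0],[0,0,0]],[0.0,[-0.0015,-0.0002,0],[0,0,0]],[0.0,[0,0,0],[0,0,0]]]'; python3 w.py
```

```text
time_s: 5.58
position: [0.5547, -0.1381, 0.0222]
orientation: [0.999, 0.046, 0.0, 0.0]
wrist_force: [0.5, -0.9, -1.7]
gripper_width: 0.0138
t 5.5833 tx -0.1645 ty 0.0007 z 0.0222 lead 0.0305 F tx,ty,z [-0.9, -0.4, -1.7] tau [-0.0748 -0.1664 -0.0724] yaw 5.25 0.013834619346047067
time_s: 6.0
position: [0.5482, -0.139, 0.0221]
orientation: [0.999, 0.046, 0.0, -0.0]
wrist_force: [0.5, 0.1, 0.8]
gripper_width: 0.0141
t 6.0 tx -0.1647 ty 0.0072 z 0.0221 lead 0.0303 F tx,ty,z [0.1, -0.5, 0.8] tau [-0.0073 -0.2203 -0.0251] yaw 5.25 0.014056341106121254
```

```bash
for i in 1; do python3 -m jog '[[0.0,[-0.0015,-0.0001,0],[0,0,0]],[0.0,[-0.0015,-0.0001,0],[0,0,0]],[0.0,[-0.0015,-0.0002,0],[0,0,0]],[0.0,[0,0,0],[0,0,0]]]' >/dev/null; python3 w.py; done
python3 -m jog '[[0.0,[-0.0015,-0.0001,0],[0,0,0]],[0.0,[-0.0015,-0.0002,0],[0,0,0]],[0.0,[0,0,0],[0,0,0]]]' >/dev/null; python3 w.py
```

```text
t 6.3333 tx -0.1648 ty 0.0116 z 0.0221 lead 0.0302 F tx,ty,z [-0.3, -0.4, 0.9] tau [-0.0628 -0.3033 -0.1168] yaw 5.25 0.013660857970742053
t 6.5833 tx -0.1648 ty 0.0146 z 0.0221 lead 0.0302 F tx,ty,z [0.0, -0.4, 0.5] tau [ 0.0039 -0.4237 -0.0391] yaw 5.25 0.01375796786228897
```

```bash
for i in 1; do python3 -m jog '[[0.0,[-0.0015,-0.0001,0],[0,0,0]],[0.0,[-0.0015,-0.0002,0],[0,0,0]],[0.0,[0,0,0],[0,0,0]]]' >/dev/null; python3 w.py; done
python3 -m jog '[[0.0,[-0.0015,-0.0001,0],[0,0,0]],[0.0,[-0.0015,-0.0002,0],[0,0,0]],[0.0,[0,0,0],[0,0,0]]]' >/dev/null; python3 w.py
python3 -m jog '[[0.0,[-0.0015,-0.0001,0],[0,0,0]],[0.0,[-0.0015,-0.0002,0],[0,0,0]],[0.0,[0,0,0],[0,0,0]]]' >/dev/null; python3 w.py
```

```text
t 6.8333 tx -0.1648 ty 0.0177 z 0.0221 lead 0.0302 F tx,ty,z [0.6, -1.6, 0.5] tau [ 0.0313 -0.483  -0.0407] yaw 5.25 0.01369949741380811
t 7.0833 tx -0.1655 ty 0.0204 z 0.0221 lead 0.0295 F tx,ty,z [-2.0, -2.1, 0.1] tau [-0.3244 -0.6846 -0.405 ] yaw 5.17 0.013967827752207743
t 7.3333 tx -0.1663 ty 0.0229 z 0.0223 lead 0.0287 F tx,ty,z [-3.0, -3.6, -1.3] tau [-0.699  -0.9882 -0.5331] yaw 5.15 0.013834719499331388
```

```bash
python3 -m jog '[[0.0,[0.003,0.0003,0],[0,0,0]],[0.0,[0.003,0.0003,0],[0,0,0]],[0.0,[0.003,0.0003,0],[0,0,0]],[0.0,[0.003,0.0003,0],[0,0,0]],[0.0,[0.003,0.0003,0],[0,0,0]],[0.0,[0.003,0.0003,0],[0,0,0]],[0.0,[0.003,0.0002,0],[0,0,0]],[0.0,[0.003,0.0002,0],[0,0,0]],[0.0,[0.003,0.0002,0],[0,0,0]],[0.0,[0,0,0],[0,0,0]]]' >/dev/null; python3 w.py
for i in 1; do python3 -m jog '[[0.0,[0.0015,0.0001,0],[0,0,0]],[0.0,[0,0,0],[0,0,0]]]' >/dev/null; python3 w.py; done
python3 -m jog '[[0.0,[0.0015,0.0001,0],[0,0,0]],[0.0,[0.0,0,0],[0,0,0]]]' >/dev/null; python3 w.py
python3 -m jog '[[0.0,[0.0015,0.0001,0],[0,0,0]],[0.0,[0.0,0,0],[0,0,0]]]' >/dev/null; python3 w.py
python3 -m jog '[[0.0,[0.0015,0.0001,0],[0,0,0]],[0.0,[0.0,0,0],[0,0,0]]]' >/dev/null; python3 w.py
python3 -m jog '[[0.0,[0.0015,0.0001,0],[0,0,0]],[0.0,[0.0,0,0],[0,0,0]]]' >/dev/null; python3 w.py
```

```text
t 8.1667 tx -0.1629 ty 0.0006 z 0.0216 lead 0.0321 F tx,ty,z [-0.6, 5.9, 8.6] tau [0.2908 1.0741 0.4119] yaw 5.46 0.013991285944949165
t 8.3333 tx -0.1629 ty -0.0002 z 0.0216 lead 0.0321 F tx,ty,z [0.5, 5.9, 8.9] tau [0.3208 1.1968 0.4175] yaw 5.45 0.013973462713147984
t 8.5 tx -0.1629 ty -0.0016 z 0.0216 lead 0.0321 F tx,ty,z [0.1, 6.8, 8.6] tau [0.3576 1.276  0.4012] yaw 5.45 0.01402950401407412
t 8.6667 tx -0.1629 ty -0.0032 z 0.0216 lead 0.0321 F tx,ty,z [0.3, 7.1, 9.2] tau [0.3353 1.2909 0.409 ] yaw 5.45 0.013395859396697225
t 8.8333 tx -0.1628 ty -0.0047 z 0.0216 lead 0.0322 F tx,ty,z [0.1, 6.3, 8.3] tau [0.3505 1.3052 0.4222] yaw 5.46 0.014115337708807027
t 9.0 tx -0.1628 ty -0.0062 z 0.0215 lead 0.0322 F tx,ty,z [1.3, 7.2, 8.8] tau [0.4325 1.2949 0.4004] yaw 5.46 0.013660735036065847
```

```bash
python3 -m jog '[[0.0,[0,0,0.001],[0,0,0]],[0.0,[0.0,0,0],[0,0,0]],[0.0,[0.0,0,0],[0,0,0]]]' >/dev/null; python3 w.py
python3 -m jog '[[0.0,[0.0008,0,0.001],[0,0,0]],[0.0,[0.0,0,0],[0,0,0]],[0.0,[0.0,0,0],[0,0,0]]]' >/dev/null; python3 w.py
python3 -m jog '[[0.0,[0.0015,0.0001,0],[0,0,0]],[0.0,[0.0,0,0],[0,0,0]]]' >/dev/null; python3 w.py
```

```text
t 9.25 tx -0.1643 ty -0.0093 z 0.0221 lead 0.0307 F tx,ty,z [-0.3, 3.3, -2.6] tau [-0.3771  0.4201  0.244 ] yaw 5.37 0.01351449104064422
t 9.5 tx -0.1653 ty -0.0111 z 0.0235 lead 0.0297 F tx,ty,z [-1.5, 2.1, -3.2] tau [-0.6943  0.6523  0.3852] yaw 5.29 0.013664910448289618
t 9.6667 tx -0.1657 ty -0.0130 z 0.0238 lead 0.0293 F tx,ty,z [-1.9, 1.9, -3.1] tau [-0.8748  0.8166  0.4702] yaw 5.28 0.013753097721673943
```

```bash
python3 -m jog '[[0.0,[-0.003,-0.0003,-0.0005],[0,0,0]],[0.0,[-0.003,-0.0003,-0.0003],[0,0,0]],[0.0,[-0.003,-0.0003,0],[0,0,0]],[0.0,[-0.003,-0.0003,0],[0,0,0]],[0.0,[-0.003,-0.0003,0],[0,0,0]],[0.0,[-0.002,-0.0002,0],[0,0,0]],[0.0,[0.0,0,0],[0,0,0]],[0.0,[0.0,0,0],[0,0,0]]]' >/dev/null; python3 w.py
```

```text
t 10.3333 tx -0.1653 ty 0.0035 z 0.0233 lead 0.0297 F tx,ty,z [0.2, 0.5, -2.6] tau [-0.1925 -0.0686 -0.0447] yaw 5.24 0.013777860787470014
```

```bash
python3 -m jog '[[0.0,[-0.0012,0.0015,-0.0007],[0,0,0.001]],[0.0,[-0.0002,0.002,0],[0,0,0]],[0.0,[-0.0002,0.002,0],[0,0,0]],[0.0,[-0.0002,0.002,0],[0,0,0]],[0.0,[0,0,0],[0,0,0]]]' >/dev/null; python3 w.py
python3 -m jog '[[0.0,[-0.0001,0.0015,0],[0,0,0]],[0.0,[-0.0001,0.0015,0],[0,0,0]],[0.0,[0,0,0],[0,0,0]]]' >/dev/null; python3 w.py
python3 -m jog '[[0.0,[-0.0001,0.0015,0],[0,0,0]],[0.0,[-0.0002,0.0015,0],[0,0,0]],[0.0,[0,0,0],[0,0,0]]]' >/dev/null; python3 w.py
```

```text
t 10.75 tx -0.1568 ty 0.0047 z 0.0224 lead 0.0382 F tx,ty,z [-0.2, -0.3, -1.8] tau [-0.1604 -0.0416  0.0166] yaw 5.37 0.013940003918576159
t 11.0 tx -0.1542 ty 0.0047 z 0.0225 lead 0.0408 F tx,ty,z [0.2, -0.5, -1.5] tau [-0.1887 -0.0354  0.0425] yaw 5.34 0.013388604263414667
t 11.25 tx -0.1512 ty 0.0048 z 0.0224 lead 0.0438 F tx,ty,z [-0.0, 0.1, -2.2] tau [-0.2138 -0.004   0.006 ] yaw 5.34 0.013634277524479868
```

Lead is past 40 mm with no binding, so I'll go on in small steps and watch the force.

```bash
python3 -m jog '[[0.0,[-0.0002,0.002,0],[0,0,0]],[0.0,[-0.0002,0.002,0],[0,0,0]],[0.0,[-0.0002,0.002,0],[0,0,0]],[0.0,[0,0,0],[0,0,0]]]' >/dev/null; python3 w.py
python3 -m jog '[[0.0,[-0.0002,0.002,0],[0,0,0]],[0.0,[-0.0002,0.002,0],[0,0,0]],[0.0,[-0.0002,0.002,0],[0,0,0]],[0.0,[-0.0002,0.002,0],[0,0,0]],[0.0,[0,0,0],[0,0,0]]]' >/dev/null; python3 w.py
```

```text
t 11.5833 tx -0.1448 ty 0.0048 z 0.0225 lead 0.0502 F tx,ty,z [0.0, 1.1, -1.9] tau [-0.1756 -0.0506 -0.0073] yaw 5.36 0.013851624801012949
t 12.0 tx -0.1368 ty 0.0048 z 0.0225 lead 0.0582 F tx,ty,z [-1.0, 0.2, -2.4] tau [-0.1433  0.0338 -0.0192] yaw 5.36 0.013688261063279146
```

```bash
python3 -m jog '[[0.0,[-0.0002,0.002,0],[0,0,0]],[0.0,[-0.0002,0.002,0],[0,0,0]],[0.0,[-0.0002,0.002,0],[0,0,0]],[0.0,[-0.0002,0.002,0],[0,0,0]],[0.0,[-0.0002,0.002,0],[0,0,0]],[0.0,[0,0,0],[0,0,0]]]' >/dev/null; python3 w.py
```

```text
t 12.5 tx -0.1268 ty 0.0049 z 0.0225 lead 0.0682 F tx,ty,z [0.1, -0.2, -2.2] tau [-0.2099  0.0038 -0.0036] yaw 5.36 0.013932287901103495
```

```bash
python3 -m jog '[[0.0,[-0.0002,0.0025,-0.0006],[0,0,0]],[0.0,[-0.0002,0.0025,0],[0,0,0]],[0.0,[-0.0003,0.0025,0],[0,0,0]],[0.0,[-0.0002,0.0025,0],[0,0,0]],[0.0,[-0.0002,0.0025,0],[0,0,0]],[0.0,[-0.0003,0.0025,0],[0,0,0]],[0.0,[0,0,0],[0,0,0]]]' >/dev/null; python3 w.py
```

```text
t 13.0833 tx -0.1119 ty 0.0048 z 0.0220 lead 0.0831 F tx,ty,z [-1.8, 0.4, 2.6] tau [-0.3933  0.3391  0.2154] yaw 5.36 0.013785065487584522
```

```bash
python3 -m jog '[[0.0,[-0.0002,0.0025,0],[0,0,0]],[0.0,[-0.0002,0.0025,0],[0,0,0]],[0.0,[-0.0003,0.0025,0],[0,0,0]],[0.0,[-0.0002,0.0025,0],[0,0,0]],[0.0,[-0.0002,0.0025,0],[0,0,0]],[0.0,[-0.0003,0.0025,0],[0,0,0]],[0.0,[0,0,0],[0,0,0]]]' >/dev/null; python3 w.py
```

```text
t 13.6667 tx -0.0966 ty 0.0049 z 0.0219 lead 0.0984 F tx,ty,z [-2.0, -0.7, 4.6] tau [-0.4176  0.3999  0.1615] yaw 5.35 0.013596257778499666
```

```bash
python3 -m jog '[[0.0,[-0.0002,0.0025,0.0003],[0,0,0]],[0.0,[-0.0002,0.0025,0],[0,0,0]],[0.0,[-0.0003,0.0025,0],[0,0,0]],[0.0,[-0.0002,0.0025,0],[0,0,0]],[0.0,[-0.0002,0.0025,0],[0,0,0]],[0.0,[-0.0003,0.0025,0],[0,0,0]],[0.0,[0,0,0],[0,0,0]]]' >/dev/null; python3 w.py
```

```text
t 14.25 tx -0.0812 ty 0.0051 z 0.0220 lead 0.1138 F tx,ty,z [-0.4, 0.5, 1.5] tau [-0.2975  0.313   0.1215] yaw 5.37 0.013818526272466292
```

```bash
python3 -m jog '[[0.0,[-0.0002,0.0025,0],[0,0,0]],[0.0,[-0.0002,0.0025,0],[0,0,0]],[0.0,[-0.0003,0.0025,0],[0,0,0]],[0.0,[-0.0002,0.0025,0],[0,0,0]],[0.0,[-0.0002,0.002,0],[0,0,0]],[0.0,[0,0,0],[0,0,0]]]' >/dev/null; python3 w.py
```

```text
t 14.75 tx -0.0693 ty 0.0050 z 0.0221 lead 0.1257 F tx,ty,z [-0.8, 0.2, 1.7] tau [-0.2625  0.3049  0.1253] yaw 5.36 0.013867060278789213
```

Now the last ~14 mm, feeling for the front face.

```bash
python3 -m jog '[[0.0,[-0.0002,0.002,0],[0,0,0]],[0.0,[-0.0002,0.002,0],[0,0,0]],[0.0,[-0.0002,0.002,0],[0,0,0]],[0.0,[-0.0002,0.002,0],[0,0,0]],[0.0,[0,0,0],[0,0,0]]]' >/dev/null; python3 w.py
python3 -m jog '[[0.0,[-0.0001,0.0015,0],[0,0,0]],[0.0,[-0.0001,0.0015,0],[0,0,0]],[0.0,[0,0,0],[0,0,0]]]' >/dev/null; python3 w.py
python3 -m jog '[[0.0,[-0.0001,0.0015,0],[0,0,0]],[0.0,[-0.0001,0.0015,0],[0,0,0]],[0.0,[0,0,0],[0,0,0]]]' >/dev/null; python3 w.py
```

```text
t 15.1667 tx -0.0615 ty 0.0050 z 0.0221 lead 0.1335 F tx,ty,z [-1.2, -0.2, 0.9] tau [-0.3348  0.2803  0.1316] yaw 5.35 0.013934783134689606
t 15.4167 tx -0.0588 ty 0.0049 z 0.0221 lead 0.1362 F tx,ty,z [-0.6, -0.2, 0.3] tau [-0.3865  0.2835  0.09  ] yaw 5.33 0.014036841577944149
t 15.6667 tx -0.0558 ty 0.0048 z 0.0221 lead 0.1392 F tx,ty,z [-1.8, 0.2, 0.8] tau [-0.2863  0.1774  0.0351] yaw 5.32 0.013725522837467835
```

```bash
python3 -m jog '[[0.0,[-0.0001,0.001,0],[0,0,0]],[0.0,[-0.0001,0.001,0],[0,0,0]],[0.0,[0,0,0],[0,0,0]]]' >/dev/null; python3 w.py
python3 -m jog '[[0.0,[-0.0001,0.001,0],[0,0,0]],[0.0,[-0.0001,0.001,0],[0,0,0]],[0.0,[0,0,0],[0,0,0]]]' >/dev/null; python3 w.py
python3 -m jog '[[0.0,[-0.0001,0.001,0],[0,0,0]],[0.0,[-0.0001,0.001,0],[0,0,0]],[0.0,[0,0,0],[0,0,0]]]' >/dev/null; python3 w.py
```

```text
t 15.9167 tx -0.0556 ty 0.0049 z 0.0222 lead 0.1394 F tx,ty,z [-4.7, 0.6, 0.7] tau [-0.8796  0.2769 -0.0149] yaw 5.24 0.013667491988015514
t 16.1667 tx -0.0556 ty 0.0049 z 0.0222 lead 0.1394 F tx,ty,z [-9.8, 0.3, -0.3] tau [-1.5478  0.1561  0.0778] yaw 5.15 0.013918976742579508
t 16.4167 tx -0.0556 ty 0.0050 z 0.0222 lead 0.1394 F tx,ty,z [-13.8, 0.4, -2.5] tau [-2.2313  0.03    0.066 ] yaw 5.07 0.013355242952526485
```

```bash
python3 -m jog '[[0.0,[0.0002,-0.002,0],[0,0,0]],[0.0,[0.0002,-0.002,0],[0,0,0]],[0.0,[0.0001,-0.001,0],[0,0,0]],[0.0,[0,0,0],[0,0,0]]]' >/dev/null; python3 w.py
python3 -m jog '[[0.04,[0,0,0],[0,0,0]],[0.04,[0,0,0],[0,0,0]],[0.04,[0,0,0],[0,0,0]],[0.04,[0,0,0],[0,0,0]],[0.04,[0,0,0],[0,0,0]]]' >/dev/null; python3 w.py
```

```text
t 16.75 tx -0.0556 ty 0.0050 z 0.0222 lead 0.1394 F tx,ty,z [-5.0, 0.5, -0.1] tau [-0.9826  0.2998 -0.0169] yaw 5.29 0.01398237721208092
t 17.1667 tx -0.0546 ty 0.0046 z 0.0222 lead 0.1404 F tx,ty,z [-0.9, 0.1, 0.3] tau [0.0412 0.018  0.0072] yaw 5.35 0.03966431154290739
```

```bash
python3 -m jog '[[0.04,[0,0,0.02],[0,0,0]],[0.04,[0,0,0.03],[0,0,0]],[0.04,[0,0,0.04],[0,0,0]],[0.03,[0,0,0.04],[0,0,0]],[0.0,[0.03,-0.002,0.01],[0,0,0]],[0.0,[0.03,-0.002,0],[0,0,0]],[0.0,[0.03,-0.002,0],[0,0,0]],[0.0,[0,0,0],[0,0,0]],[0.0,[0,0,0],[0,0,0]]]' 
python3 - <<'E'
from h import *
s,im=grab('wrist','w3.png'); print(repr(s['position']),repr(s['orientation']),s['time_s'],s['q'])
cv2.imwrite('pics/w3b.png',cv2.resize(np.clip((im[:,:,::-1]/255.)**.6*255,0,255).astype('uint8'),(800,600)))
print(proj('wrist',(.6715,-.0384,.079),s)/.64,proj('wrist',(.666,.0215,.037),s)/.64)
E
```

```text
time_s: 17.92
position: [0.6309, -0.0355, 0.1616]
orientation: [0.999, 0.047, -0.0, -0.0]
wrist_force: [0.3, 0.5, -0.6]
gripper_width: 0.0036
array([ 0.6309114 , -0.03554586,  0.16164765]) array([ 9.98916380e-01,  4.65409210e-02, -8.06485602e-05, -3.23474728e-05]) 17.9167 [-0.09915116  0.65584013  0.18467983  1.62017939 -0.14596268  0.87926811
 -1.33635243]
[413.5401111 240.7993585] [319.2633684 233.1681517]
```

View pics/w3b.png

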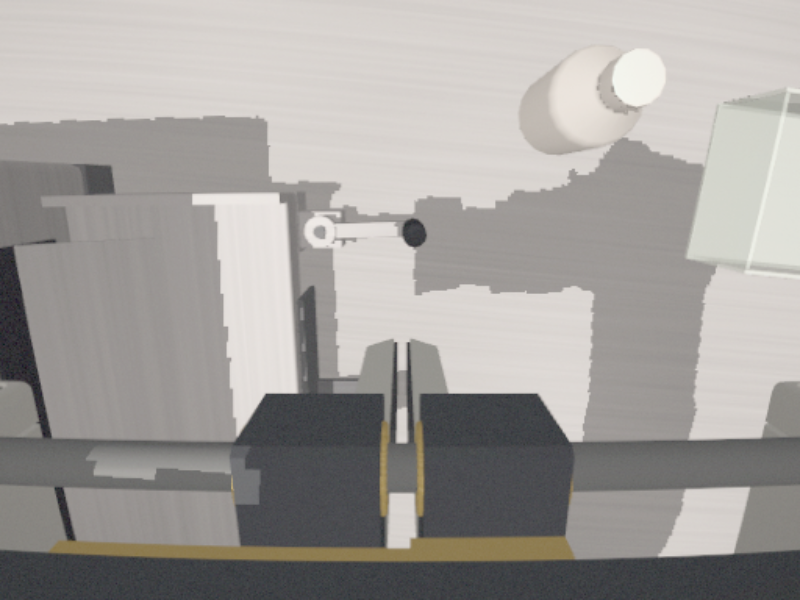

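The wrist view shows the catch pin at (320,231) and the peg top at (414,233), with the toaster edge at left and the bottle clear at (590,100). I'll cage the peg loosely between the fingers and swing it along its arc, turning the tool with it.

```bash
python3 - <<'E'
from h import *
np.set_printoptions(precision=4,suppress=True)
s=dict(position=[ 0.6309114 , -0.03554586,  0.16164765],orientation=[ 9.98916380e-01,  4.65409210e-02, -8.06485602e-05, -3.23474728e-05])
p=onz('wrist',(414*.64,233*.64),.079,s);q=onz('wrist',(320*.64,231*.64),.04,s);print(p,q,np.linalg.norm((p-q)[:2]))
print('tri',tri([ray('wrist',(414*.64,233*.64),s),ray('scene',(347.2,175))]))
print('tray plate top', onz('wrist',(312*.64,290*.64),.045,s))
E
python3 -m jog '[[0.05,[0.022,0,0],[0,0,0.12]],[0.05,[0.022,-0.002,0],[0,0,0.12]],[0.05,[0,0,0],[0,0,0.12]],[0.05,[0,0,0],[0,0,0.12]],[0.05,[0,0,0],[0,0,0.12]],[0.05,[0,0,0],[0,0,0.12]],[0.05,[0,0,0],[0,0,0.12]],[0.05,[0,0,0],[0,0,0.12]],[0.05,[0,0,0],[0,0,0.12]],[0.05,[0,0,0],[0,0,0.12]]]'; 
python3 -m jog '[[0.05,[0,0,0],[0,0,0.12]],[0.05,[0,0,0],[0,0,0.12]],[0.05,[0,0,0],[0,0,0.12]],[0.05,[0,0,0],[0,0,0]],[0.05,[0,0,0],[0,0,0]]]'; python3 w.py
```

```text
[ 0.6759 -0.0382  0.079 ] [0.6678 0.0206 0.04  ] 0.05937953998381879
tri [ 0.6742 -0.0386  0.0798]
tray plate top [0.6297 0.0229 0.045 ]
time_s: 18.8
position: [0.6726, -0.0376, 0.1619]
orientation: [0.796, 0.605, -0.001, -0.001]
wrist_force: [0.3, -0.8, -1.2]
gripper_width: 0.0493
time_s: 19.22
position: [0.6731, -0.0378, 0.162]
orientation: [0.679, 0.734, -0.0, -0.001]
wrist_force: [0.2, 0.4, 0.2]
gripper_width: 0.0505
t 19.2167 tx -0.0756 ty -0.1266 z 0.1620 lead 0.1194 F tx,ty,z [0.4, -0.2, 0.2] tau [-0.0504 -0.1372 -0.0396] yaw 94.52 0.05048062570654247
```

```bash
python3 -m jog '[[0.05,[0.0022,-0.0004,-0.02],[0,0,0]],[0.05,[0,0,-0.03],[0,0,0]],[0.05,[0,0,-0.03],[0,0,0]],[0.05,[0,0,-0.02],[0,0,0]],[0.05,[0,0,-0.016],[0,0,0]],[0.022,[0,0,0],[0,0,0]],[0.022,[0,0,0],[0,0,0]],[0.022,[0,0,0],[0,0,0]],[0.02,[0,0,0],[0,0,0]]]' 5; python3 w.py
python3 - <<'E'
import numpy as np
a=np.array([.0932,-.9957]); Y=np.array([-.9957,-.0932]);X=-a;pin=np.array([.667,.021])
prev=None
for k in range(0,14):
    th=k*.12; 
    p=pin+.06*(a*np.cos(th)+Y*np.sin(th))
    if prev is not None: print(k,np.round(p-prev,4),np.round(p,4))
    prev=p
E
```

```text
time_s: 19.97
position: [0.6777, -0.0381, 0.0479]
orientation: [0.678, 0.735, 0.001, 0.001]
wrist_force: [0.6, -1.0, -0.0]
gripper_width: 0.0268
t 19.9667 tx -0.0763 ty -0.1312 z 0.0479 lead 0.1187 F tx,ty,z [-1.1, -0.5, -0.0] tau [-0.0409 -0.0862  0.0172] yaw 94.65 0.026827415127440187
1 [-0.0072 -0.0002] [ 0.6654 -0.039 ]
2 [-0.0072  0.0006] [ 0.6582 -0.0384]
3 [-0.007   0.0015] [ 0.6512 -0.0369]
4 [-0.0068  0.0023] [ 0.6444 -0.0346]
5 [-0.0065  0.0031] [ 0.6379 -0.0315]
6 [-0.0061  0.0039] [ 0.6318 -0.0276]
7 [-0.0056  0.0046] [ 0.6262 -0.023 ]
8 [-0.005   0.0052] [ 0.6213 -0.0178]
9 [-0.0043  0.0058] [ 0.6169 -0.0121]
10 [-0.0036  0.0062] [ 0.6133 -0.0059]
11 [-0.0028  0.0066] [0.6105 0.0008]
12 [-0.002   0.0069] [0.6085 0.0077]
13 [-0.0012  0.0071] [0.6073 0.0148]
```

```bash
python3 -m jog '[[0.02,[-0.004,0,0],[0,0,0]],[0.02,[-0.007,-0.0002,0],[0,0,-0.12]],[0.02,[-0.007,0.0006,0],[0,0,-0.12]],[0.02,[-0.007,0.0015,0],[0,0,-0.12]],[0.02,[-0.0068,0.0023,0],[0,0,-0.12]],[0.02,[-0.0065,0.0031,0],[0,0,-0.12]],[0.02,[-0.006,0.0039,0],[0,0,-0.12]],[0.02,[0,0,0],[0,0,0]],[0.02,[0,0,0],[0,0,0]]]'; python3 w.py
```

```text
time_s: 20.72
position: [0.6326, -0.0266, 0.0471]
orientation: [0.892, 0.451, 0.0, 0.0]
wrist_force: [-0.4, -0.3, 0.6]
gripper_width: 0.0202
t 20.7167 tx -0.0607 ty -0.0873 z 0.0471 lead 0.1343 F tx,ty,z [-0.3, 0.4, 0.6] tau [-0.0348 -0.0909 -0.0082] yaw 53.65 0.020207382777371805
```

```bash
python3 -m jog '[[0.02,[-0.0056,0.0046,0],[0,0,-0.12]],[0.02,[-0.005,0.0052,0],[0,0,-0.12]],[0.02,[-0.0043,0.0058,0],[0,0,-0.12]],[0.02,[-0.0036,0.0062,0],[0,0,-0.12]],[0.02,[-0.0028,0.0066,0],[0,0,-0.12]],[0.02,[-0.002,0.0065,0],[0,0,-0.12]],[0.02,[0,0,0],[0,0,0]],[0.02,[0,0,0],[0,0,0]]]'; python3 w.py
python3 -m jog '[[0.02,[-0.0012,0.003,0],[0,0,-0.05]],[0.02,[0,0.003,0],[0,0,-0.05]],[0.02,[0,0,0],[0,0,0]],[0.02,[0,0,0],[0,0,0]]]'>/dev/null; python3 w.py
python3 -m jog '[[0.02,[0,0.002,0],[0,0,0]],[0.02,[0,0.001,0],[0,0,0]],[0.02,[0,0,0],[0,0,0]]]'>/dev/null; python3 w.py
```

```text
time_s: 21.38
position: [0.6094, 0.0082, 0.0464]
orientation: [0.994, 0.109, 0.0, 0.0]
wrist_force: [0.2, -0.6, 0.7]
gripper_width: 0.0202
t 21.3833 tx -0.0239 ty -0.0675 z 0.0464 lead 0.1711 F tx,ty,z [-0.6, -0.2, 0.7] tau [-0.0436  0.0471 -0.012 ] yaw 12.52 0.02021359641321926
t 21.7167 tx -0.0223 ty -0.0655 z 0.0463 lead 0.1727 F tx,ty,z [-6.8, 2.7, 1.5] tau [-1.4291  0.3716  0.0621] yaw 6.6 0.01987909417970199
t 21.9667 tx -0.0221 ty -0.0655 z 0.0464 lead 0.1729 F tx,ty,z [-10.6, 2.7, 2.8] tau [-2.3631  0.4519  0.0416] yaw 6.52 0.020071174409472026
```

The stop at tx = −0.022 is the leading finger meeting the toaster front: it is 12 mm thick, and the peg should end at −0.016. The catch is therefore about 9° short. I'll back off, lift, close the fingers and push from behind.

```bash
python3 -m jog '[[0.024,[0,-0.002,0],[0,0,0]],[0.024,[0,-0.003,0],[0,0,0]],[0.024,[0,-0.001,0],[0,0,0]],[0.024,[0,0,0],[0,0,0]]]' >/dev/null; python3 w.py
python3 -m jog '[[0.024,[0,0,0.02],[0,0,0]],[0.024,[0,0,0.03],[0,0,0]],[0.0,[0.002,-0.016,0.01],[0,0,0]],[0.0,[0.002,-0.016,0],[0,0,0]],[0.0,[0,0,0],[0,0,0]],[0.0,[0,0,0],[0,0,0]],[0.0,[0,0,0],[0,0,0]]]' >/dev/null; python3 w.py
python3 - <<'E'
from h import *
s,im=grab('wrist','w4.png')
g=lambda im:np.clip((im[:,:,::-1]/255.)**.6*255,0,255).astype('uint8')
s2,im2=grab('scene','s4.png')
cv2.imwrite('pics/s4b.png',np.hstack([cv2.resize(g(im),(400,300)),cv2.resize(g(im2)[90:240,250:400],(300,300),interpolation=cv2.INTER_CUBIC)]))
E
```

```text
t 22.3 tx -0.0243 ty -0.0656 z 0.0463 lead 0.1707 F tx,ty,z [-6.8, 2.2, 1.8] tau [-1.54    0.3845 -0.0008] yaw 6.51 0.02380982962755905
t 22.8833 tx -0.0514 ty -0.0668 z 0.1055 lead 0.1436 F tx,ty,z [1.1, -0.5, -0.6] tau [-0.0055  0.0258  0.0676] yaw 6.57 0.0006956769048000606
```

View pics/s4b.png

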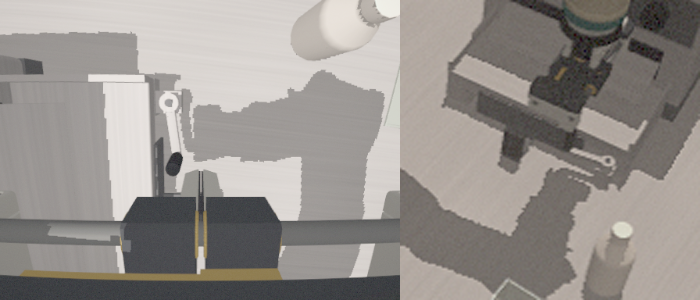

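The wrist crop shows the peg at (174,163) and the pin at (169,102): the catch is nearly across, a few degrees short. The tray plate sits flush at the toaster edge.

```bash
python3 -m jog '[[0.0,[0.0004,-0.005,0],[0,0,0]],[0.0,[0,0,-0.02],[0,0,0]],[0.0,[0,0,-0.02],[0,0,0]],[0.0,[0,0,-0.018],[0,0,0]],[0.0,[0,0,0],[0,0,0]],[0.0,[0,0,0],[0,0,0]]]' >/dev/null; python3 w.py
python3 -m jog '[[0.0,[-0.0003,0.003,0],[0,0,0]],[0.0,[-0.0003,0.003,0],[0,0,0]],[0.0,[-0.0003,0.003,0],[0,0,0]],[0.0,[-0.0003,0.003,0],[0,0,0]],[0.0,[-0.0003,0.003,0],[0,0,0]],[0.0,[0,0,0],[0,0,0]],[0.0,[0,0,0],[0,0,0]]]' >/dev/null; python3 w.py
python3 -m jog '[[0.0,[-0.0002,0.002,0],[0,0,0]],[0.0,[-0.0002,0.002,0],[0,0,0]],[0.0,[0,0,0],[0,0,0]],[0.0,[0,0,0],[0,0,0]]]' >/dev/null; python3 w.py
```

```text
t 23.4833 tx -0.0579 ty -0.0662 z 0.0474 lead 0.1371 F tx,ty,z [-0.3, -0.5, 0.4] tau [ 0.0057 -0.0265  0.0669] yaw 6.49 0.0005110448198465687
t 24.0667 tx -0.0428 ty -0.0671 z 0.0484 lead 0.1522 F tx,ty,z [0.4, 0.5, 0.0] tau [ 0.0326 -0.0304 -0.0317] yaw 6.49 0.0007494290006326847
t 24.4 tx -0.0390 ty -0.0669 z 0.0481 lead 0.1560 F tx,ty,z [-0.2, 0.8, -0.6] tau [-0.0083  0.0083 -0.0347] yaw 6.46 0.0006959588220849174
```

```bash
python3 -m jog '[[0.0,[-0.0001,0.001,0],[0,0,0]],[0.0,[-0.0001,0.001,0],[0,0,0]],[0.0,[0,0,0],[0,0,0]],[0.0,[0,0,0],[0,0,0]]]' >/dev/null; python3 w.py
```

```text
t 24.7333 tx -0.0371 ty -0.0668 z 0.0481 lead 0.1579 F tx,ty,z [-2.2, 0.6, -0.4] tau [-0.1255  0.0538 -0.0049] yaw 6.46 0.0004799791540556439
```

```bash
python3 -m jog '[[0.0,[-0.0001,0.001,0],[0,0,0]],[0.0,[-0.0001,0.001,0],[0,0,0]],[0.0,[0,0,0],[0,0,0]],[0.0,[0,0,0],[0,0,0]]]' >/dev/null; python3 w.py
python3 -m jog '[[0.0,[-0.0001,0.001,0],[0,0,0]],[0.0,[-0.0001,0.001,0],[0,0,0]],[0.0,[0,0,0],[0,0,0]],[0.0,[0,0,0],[0,0,0]]]' >/dev/null; python3 w.py
python3 -m jog '[[0.0,[-0.0001,0.001,0],[0,0,0]],[0.0,[-0.0001,0.001,0],[0,0,0]],[0.0,[0,0,0],[0,0,0]],[0.0,[0,0,0],[0,0,0]]]' >/dev/null; python3 w.py
```

```text
t 25.0667 tx -0.0348 ty -0.0670 z 0.0482 lead 0.1602 F tx,ty,z [-0.9, -1.2, -0.4] tau [-0.0654  0.042   0.037 ] yaw 6.47 0.0005622739464307926
t 25.4 tx -0.0341 ty -0.0670 z 0.0482 lead 0.1609 F tx,ty,z [-2.9, -0.2, 0.3] tau [-0.7225  0.0187  0.027 ] yaw 6.43 0.0004227153911577551
t 25.7333 tx -0.0340 ty -0.0669 z 0.0482 lead 0.1610 F tx,ty,z [-7.1, 0.3, -0.6] tau [-1.5916 -0.0515  0.0418] yaw 6.37 0.0006764897690523125
```

```bash
python3 -m jog '[[0.0,[0.0004,-0.005,0],[0,0,0]],[0.0,[0.0006,-0.008,0],[0,0,0]],[0.0,[0,0,0.02],[0,0,0]],[0.0,[0,0,0.035],[0,0,0]],[0.0,[0,-0.01,0.04],[0,0,0]],[0.0,[0,-0.02,0.04],[0,0,0]],[0.0,[0,-0.03,0.03],[0,0,0]],[0.0,[0,-0.035,0],[0,0,0]],[0.0,[0,-0.035,0],[0,0,0]],[0.0,[0,0,0],[0,0,0]]]'
python3 - <<'E'
from h import *
np.set_printoptions(precision=4,suppress=True)
s,im=grab('wrist','w5.png'); s2,im2=grab('scene','s5.png'); print(repr(s['position']),repr(s['orientation']))
g=lambda im:np.clip((im[:,:,::-1]/255.)**.6*255,0,255).astype('uint8')
o=np.zeros((600,800,3),np.uint8);o[:375,:500]=cv2.resize(g(im),(500,375));o[:300,500:]=cv2.resize(g(im2)[90:240,250:400],(300,300),interpolation=cv2.INTER_CUBIC)
o[300:600,500:]=cv2.resize(g(im2)[:,60:450],(300,300));cv2.imwrite('pics/c5.png',o)
E
```

```text
time_s: 26.57
position: [0.6096, -0.1498, 0.2114]
orientation: [0.999, 0.051, 0.001, 0.003]
wrist_force: [-0.9, -0.3, 0.3]
gripper_width: 0.0005
array([ 0.6096, -0.1498,  0.2114]) array([0.9987, 0.0515, 0.0009, 0.003 ])
```

View pics/c5.png

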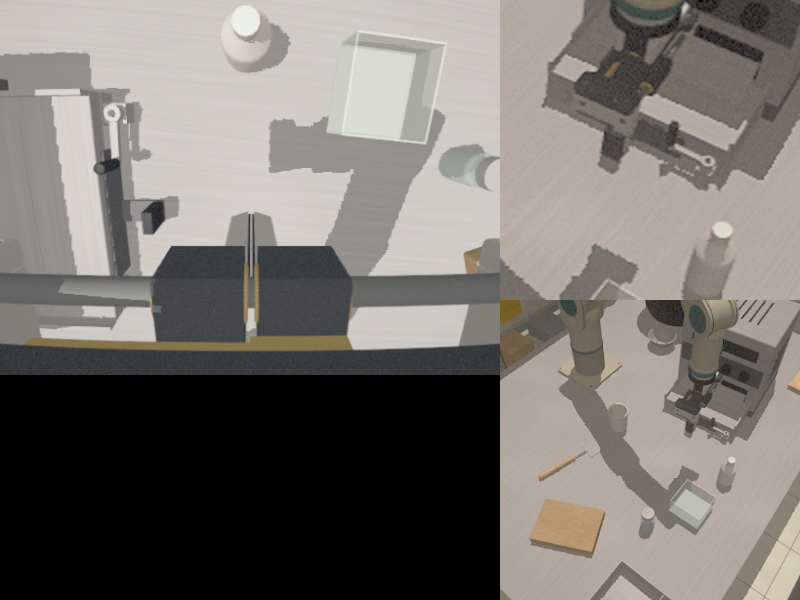

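```bash
python3 - <<'E'
from h import *
np.set_printoptions(precision=4,suppress=True)
s,_=readout.state(),0
k=512/500
X=np.array([-.0932,.9957,0]);Y=np.array([-.9957,-.0932,0]);O=np.array([.540,.0257,0])
f=lambda p:np.array([(p-O)@X,(p-O)@Y])
p=f(onz('wrist',(100*k,167*k),.079,s));q=f(onz('wrist',(113*k,113*k),.04,s));print(p,q,np.pi-np.arctan2(p[1]-q[1],p[0]-q[0]))
# plate & handle expected when home, projected in the 500 view
for n,t in(('handle top',(-.055,.005,.057)),('plate end top',(-.002,-.083,.045)),('peg top',(-.0145,-.065,.079))):
    print(n,proj('wrist',O+t[0]*X+t[1]*Y+[0,0,t[2]],s)/k)
w=cv2.imread('pics/w5.png');g=np.clip((w/255.)**.5*255,0,255).astype('uint8')[90:240,70:190]
cv2.imwrite('pics/c6.png',cv2.resize(g,(480,600),interpolation=cv2.INTER_CUBIC))
E
```

```text
[-0.0078 -0.0685] [-0.0093 -0.1263] 1.5968404266909795
handle top [153.2848 224.0331]
plate end top [108.2146 150.1191]
peg top [106.2971 170.2628]
```

View pics/c6.png

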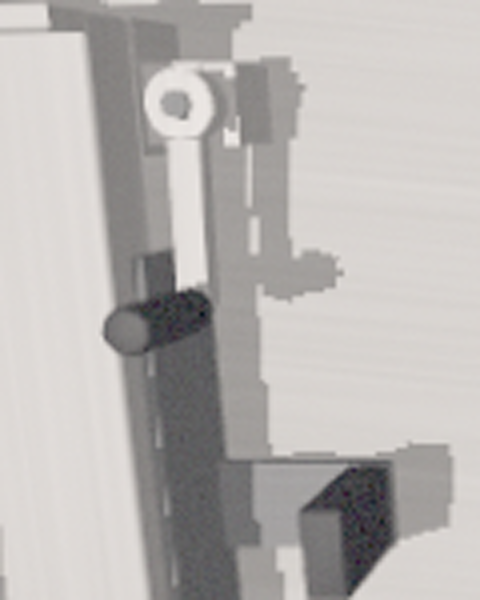

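```bash
python3 -c "
from plant import env,readout
print(readout.state()['wrist_force']);print(env.close_job())"
```

```text
[-0.00634889  0.74429658 -0.1349041 ]
the job is handed in; nothing more can be done
None
```

The crumb tray is back in its bay, flush against the toaster's front, and the catch is swung fully across it. I handed the job in at about 27 s with the robot clear of everything.

- **Tray:** I gripped the handle, slid the tray to the mouth, and felt a flare on each side. The guides' true middle came out about 4.7 mm to the toaster's +y side, and the tray then went in without binding. It came to a firm stop with the handle at x = −55.6 mm (nominal −55). The push there peaked at about 14 N, under the 25 N limit.
- **Catch:** I first swung it with the fingers loosely around the peg. That stopped short because the leading finger met the toaster's front, at about 11 N. I backed off and pushed the peg from behind with closed fingers until it hit the stop.
- **Last checks:** The final wrist picture puts the catch at about 1.60 rad, with the arm across the front of the tray plate. The other things on the counter look unmoved.
- **Disagreements:** That last picture placed both the pin and the handle about 4–7 mm deeper than expected. I put this down to an error in that view and trusted the felt stop. For a few steps while feeling and entering the guides, the arm carried most of the tray's weight, so the tray may have been raised about 1 mm off the counter instead of sliding on it.

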